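# Roll the ink carriage to the index clip

## Task

Bring the loaded ink carriage along its runway to the refill place: put the hand into the gap between its two sprung black buffers, push it up to a brisk roll of about 0.12 m/s, then brake it from the other buffer so that it stands still with its yellow pointer level with the red index clip. Keep it under 0.25 m/s, never let it run into the red end stop or be thrown back (small corrections backwards only at a creep, under 0.04 m/s), keep the hand off the ink tins and leave the spray cans and mug alone; finish with the carriage at rest by itself and the hand lifted clear.

Things in the scene. Friction and masses are not known exactly. Their poses are not given: they have to be found in the camera images.
- bed: fixed aluminium runway 900 mm long (along its own y) and 130 mm wide on the table, plate top 24 mm above the table; origin on the table under its centre. The carriage rolls along bed +y towards the red end stop (rubber face at bed y = +420 mm); low steel stop at the other end. Lies roughly across the front of the robot, yaw within 0.15 rad
- carriage (a joint): travel of the carriage along bed +y, m; at 0.310 its front block meets the red end stop, at -0.02 the low stop. Rolls very freely: in all about 3.1 kg with tins (nominal, varies by up to a third), rolling drag 0.4 N per m/s, dry friction only 0.008 N, so it coasts for seconds
- gap (a point): centre of the carriage's open gap, 53 mm above the table, at bed y = carriage joint value - 155 mm. Below is the bare bed plate; at each end a black sprung buffer with a yellow face, behind it a blue end block 115 mm long, 124 mm wide, top 80 mm above the table, with an ink tin on it. The blocks are joined under the plate. Nothing on it is narrow enough to grip
- buffer_front_face (a point): centre of the front buffer's face, 53 mm above the table, at the +y (end stop) end of the gap; the face is 118 mm wide, 46 mm high (30 to 76 mm above the table), looks to bed -y; pushing it towards +y drives the carriage on. Relaxed, it is 110 mm from the gap centre (220 mm between the two faces)
- buffer_rear_face (a point): the same for the rear buffer at the -y end of the gap, face looks to bed +y; pushing it towards -y brakes the carriage or drives it back
- buffer_front (a joint): how far the front buffer is pressed in, m: 0 relaxed, 0.038 bottomed; soft spring 30 N/m without preload, damper 0.6 N s/m: a hand held still throws the carriage back
- buffer_rear (a joint): how far the rear buffer is pressed in, m; same spring, damper and stroke
- pointer (a point): outer end of the yellow pointer line on the +x side of the front end block, 30 mm above the table, on the carriage: bed x = +68 mm, bed y = joint value + 52.5 mm
- mark: red index clip 30 x 24 (along the runway) x 40 mm tall with a white centre line, standing fixed beside the runway's far (+x) edge; origin under its centre, axes along the bed's. The carriage is in place when the pointer is beside the clip, within half the clip's width (12 mm) of its centre line along bed y
- tin_front (a point): top centre of the squat green ink tin fixed on the front end block, 108 mm wide, 40 mm high, top 120 mm above the table; do not touch
- tin_rear (a point): top centre of the squat white ink tin fixed on the rear end block, same size; do not touch
- spray_black: loose dark grey spray can, 65 mm wide, 190 mm tall, behind the runway; leave alone
- spray_orange: loose orange spray can, same size, behind the runway; leave alone
- mug: loose white mug, 84 mm wide, 100 mm tall, behind the runway; leave alone
Not all that is in view belongs to the job. Of the things that look like the mark, take the one that is farthest to the robot's right at the start.

How it is judged:
On the way, in this order (a step that is already met when the one before it is completed fails the run):
1. the carriage is rolling briskly (over 0.09 m/s) towards the clip, still short of it (velocity of joint carriage above 0.09 m/s and y of pointer in the frame of mark below -0.03 m), for 0.1 s.
2. the carriage stands still with its pointer at the clip (y of pointer in the frame of mark between -0.012 and 0.012 m and velocity of joint carriage between -0.01 and 0.01 m/s), for 1 s.
At the end, for the whole second after the job is handed in: The pointer is within 12 mm of the index clip's centre line along the runway and the carriage stands still (under 0.01 m/s), by itself, with the hand clear of it (all of step 2); the robot touches nothing.
It fails at once if the carriage runs into the red end stop (value of joint carriage above 0.305 m).
It fails at once if the carriage is thrown back (over 0.05 m/s backwards) (velocity of joint carriage below -0.05 m/s).
It fails at once if the carriage is hurled along (over 0.3 m/s) (velocity of joint carriage above 0.3 m/s).
It fails at once if the hand pushes on an ink tin (contact force between any of the arm, the fingers and carriage_c2 above 2 N or contact force between any of the arm, the fingers and carriage_c3 above 2 N).
It fails at once if a spray can or the mug is disturbed (distance of any of spray_black, spray_orange, mug from where it was at the start of the episode above 0.03 m).
It also fails if it takes over 38 s, if anything falls off the work surface, if the arm or the gripper's body presses on something with over 40 N, if the wrist force passes 120 N, or if a joint passes its speed limit or range.

## Robot

A 7-joint arm with a two-finger parallel gripper is mounted at the origin on the work surface. World frame = base frame: x ahead of the robot, y to its left, z up, the work surface at z = 0. Lengths are in m, angles in rad, forces in N, time in s.
With the tool pointing down it reaches from about 0.35 to 0.9 m from the base axis. Payload 19.9 kg.
Tool frame: the origin (TCP) lies midway between the tips of the shut fingers; the grasp point (between the pads) lies 19 mm behind it; y points along the fingers, x is the direction in which the jaws open and shut, and the axes are right-handed (so a half turn about y gives the same grasp; the last joint's range is limited). The gripper opens to 94 mm and grips with 3 to 60 N. Pads are 16 mm wide; open, the fingers measure 119 mm over their backs; the gripper's body (75 mm by 177 mm) begins 78 mm behind the grasp point.
Start: joints at [1.274, 0.417, -0.01, 1.614, 0.005, 1.111, -0.053], TCP at [0.158, -0.605, 0.205] pointing down, gripper open.
Joint ranges: [-2.81, 2.81], [-0.39, 2.02], [-1.27, 1.25], [0.06, 2.57], [-1.19, 4.33], [0.19, 2], [-2.82, 2.82]. Speed limits (rad/s): [1.89, 1.89, 2.39, 2.39, 3.01, 3.01, 3.01].

## Interface

Orientations are given as a unit quaternion [x, y, z, w].
In Python, from plant import sense, capture, hand_in gives the robot as it stands.
- The arm moves only by the tool play_rows, never from a script. Its argument "targets" is a list of rows, each an object with "travel": the shift along the tool's x, y, z in mm, a list of three; "twist": the turn about the tool's y in rad; "gripper": the finger opening in mm, from 0 to 94. A call has 1 to 10 rows; each row shifts and turns the commanded pose from where the row before left it, along the tool's axes as they then stand; what a row does not reach is not made up. A row lasts 1/10 s, in which the tool goes at most 50 mm and 8.59 degrees, less where a joint would pass 70% of its speed; a pose out of reach is approached as far as the arm can. A call is refused whole if a number of a shift passes 50 or a number of a turn 0.15, either way. A call with a gripper value outside its range is refused whole. The fingers move at their own pace and stop on an object; the grip force is fixed at half the most. Time passes only in rows, so rows that do not move let the fingers close. It gives the time, the measured TCP pose, the force and the opening at its end, in the units of the state.
- sense(): the state, without advancing time (a new reading comes with each control period).
- capture(name): name is "scene" or "side" or "wrist"; returns a dict with "img" (480x640x3 uint8, blue, green, red), "vfov" (degrees; the focal length in pixels is half the picture's height over the tangent of half this angle, whatever the lens; pixels are square), "cx", "cy" (the principal point, pixels), "rvec" (rotation vector, rad) and "tvec" (3), from world to camera coordinates, as OpenCV has them; the wrist camera has in their place "mount" (4x4, takes a point from camera to tool coordinates, whose origin is the TCP and whose axes are the tool frame's). Camera axes: x right, y down, z forward; pixel columns grow to the right and rows downward; lengths in m; the calibration is good to about 2 mm. The wrist camera is an equidistant fisheye: a pixel r from the principal point sees the ray r / f radians off the axis. A picture is of the moment at which its call begins: read the wrist's pose just before it. There is no depth.
- hand_in(): hands the job in, once; it reports no verdict.
The state is a dict: "clock": time; "qpos": joint angles; "qvel": joint speeds; "tau": joint torques, N m; "tcp_pos": TCP position; "ee_rot": TCP orientation; "contact_force": force on the tool from outside, world axes, zero at the start; "ft_torque": the same for the moment, N m; "width": finger opening in m.
Only numpy, scipy, OpenCV 4.12 (cv2) and the standard library are available. Lean on these libraries where they do the work, as an engineer would, in place of code of your own. Each camera call takes 0.05 s, during which the arm holds its last target.

## Working session

There is one attempt and no reset: what is moved stays moved. The work goes in short steps, Python scripts to look and compute and a tool call to move; the robot and the scene stay as the last step left them, time stands still between calls to the robot, and variables do not carry over. Pictures are saved under pics/ and viewed, and the job is handed in when it is done.

Besides the shell and the picture viewer there is one more tool, called after "Request:" as name(argument=value, ...) on one line, values as JSON. play_rows: Moves the arm, as the interface text tells. Its arguments: {"type":"object","properties":{"targets":{"type":"array","items":{"type":"object","properties":{"travel":{"type":"array","items":{"type":"number"}},"twist":{"type":"number"},"gripper":{"type":"number"}}}}},"required":["targets"]}

```bash
ls; mkdir -p pics; python3 - <<'E'
from plant import sense,capture
import cv2
s=sense();print(s)
for n in("scene","side","wrist"):
    c=capture(n);cv2.imwrite(f"pics/{n}0.png",c["img"]);print(n,{k:v for k,v in c.items() if k!="img"})
E
```

```text
pics
{'clock': 0.0, 'qpos': array([ 1.27349521,  0.4179541 , -0.01029902,  1.61416974,  0.00470307,
        1.11070557, -0.05297519]), 'qvel': array([-5.62704553e-04,  1.64116843e-03, -2.17685818e-04,  2.37431802e-05,
       -2.30778327e-04,  1.31856603e-03, -3.13729098e-04]), 'tau': array([-8.38023552e-04, -8.51241875e+01,  6.38559032e-01, -4.25994229e+01,
       -4.88250435e-02,  1.85420795e-02,  1.05342892e-05]), 'tcp_pos': array([ 0.15802634, -0.60430141,  0.20483958]), 'ee_rot': array([-0.55946394,  0.43249024, -0.43177212,  0.55993315]), 'contact_force': array([ 0.68623362, -0.59910478,  0.15959258]), 'ft_torque': array([ 0.01556225, -0.02993265,  0.00979619]), 'width': 0.0939022594334494}
scene {'vfov': 57.3274289184084, 'cx': 316.248014368574, 'cy': 240.79274065861492, 'rvec': array([ 1.84803721,  1.66811657, -0.65558658]), 'tvec': array([-0.14471165, -0.37680791,  1.52229217])}
side {'vfov': 52.43615779228284, 'cx': 318.3287551768354, 'cy': 250.6460770721036, 'rvec': array([ 0.76395809, -2.35591615,  1.37591247]), 'tvec': array([0.5208727 , 0.25820581, 0.86631587])}
wrist {'vfov': 65.70646984690485, 'cx': 318.787326698217, 'cy': 240.34903337594855, 'mount': array([[ 9.99999989e-01, -4.58567288e-05,  1.39668655e-04,
         3.35425803e-04],
       [-1.46802618e-04, -2.61801832e-01,  9.65121640e-01,
        -1.79261399e-01],
       [-7.69181172e-06, -9.65121650e-01, -2.61801836e-01,
         7.62909499e-02],
       [ 0.00000000e+00,  0.00000000e+00,  0.00000000e+00,
         1.00000000e+00]])}
```

View pics/scene0.png

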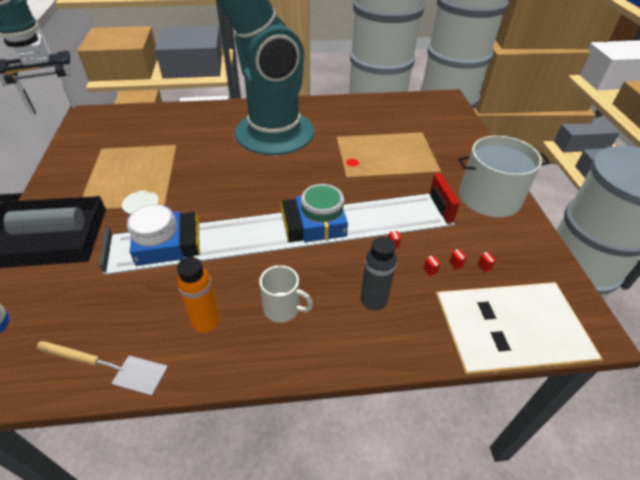

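View pics/side0.png

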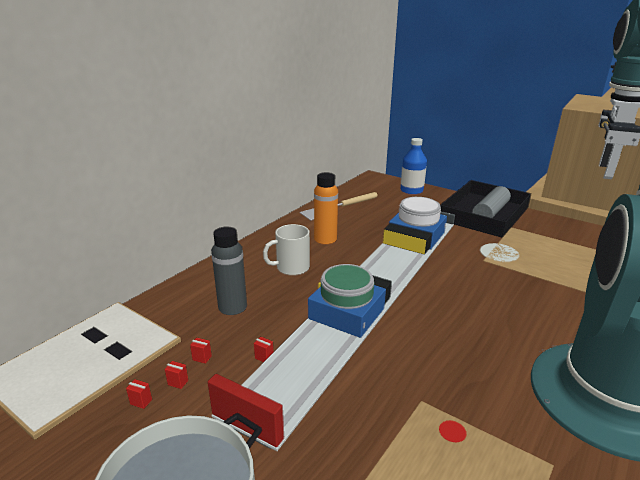

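View pics/wrist0.png

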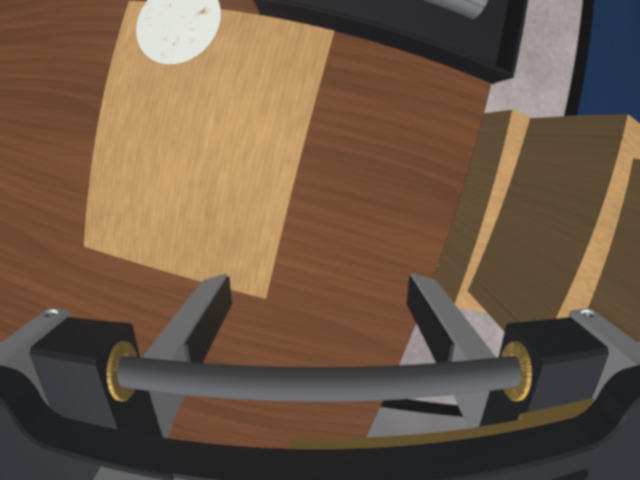

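The scene view shows the runway with the carriage (white tin at (152,222), green tin at (322,200)) and the end stop at (445,197). Four red clips stand at (395,238), (432,265), (458,258) and (487,261). Next I'll measure.

```bash
cat > h.py <<'E'
import numpy as np,cv2
from plant import sense,capture
def K(c):
    f=240/np.tan(np.radians(c["vfov"])/2); return np.array([[f,0,c["cx"]],[0,f,c["cy"]],[0,0,1.]])
def cast(c,uv,z):
    R=cv2.Rodrigues(c["rvec"])[0];o=-R.T@c["tvec"]
    uv=np.atleast_2d(np.asarray(uv,float));d=(np.c_[uv,np.ones(len(uv))]@np.linalg.inv(K(c)).T)@R
    return o+d*((z-o[2])/d[:,2])[:,None]
def proj(c,P): return cv2.projectPoints(np.atleast_2d(np.asarray(P,float)),c["rvec"],c["tvec"],K(c),None)[0][:,0]
def tri(c1,p1,c2,p2):
    R=[np.c_[cv2.Rodrigues(c["rvec"])[0],c["tvec"]] for c in(c1,c2)]
    X=cv2.triangulatePoints(K(c1)@R[0],K(c2)@R[1],np.array(p1,float).reshape(2,1),np.array(p2,float).reshape(2,1));return (X[:3]/X[3]).ravel()
def blobs(img,lo,hi,amin=15):
    hsv=cv2.cvtColor(img,cv2.COLOR_BGR2HSV)
    m=cv2.inRange(hsv,lo,hi)
    if lo[0]==0 and hi[0]<=8: m|=cv2.inRange(hsv,(172,lo[1],lo[2]),(180,255,255))
    n,l,st,ce=cv2.connectedComponentsWithStats(m)
    return m,[(st[i].tolist(),ce[i].round(1).tolist()) for i in range(1,n) if st[i][4]>=amin]
E
python3 - <<'E'
from h import *
for n in("scene","side"):
    c=capture(n);im=c["img"]
    for nm,lo,hi in(("red",(0,150,80),(6,255,255)),("yellow",(22,120,90),(33,255,255)),("green",(65,60,40),(90,255,255)),("blue",(105,150,60),(120,255,255))):
        print(n,nm)
        for b in blobs(im,lo,hi)[1]:print("  ",b, cast(c,[b[1]],0.02)[0].round(3))
c=capture("scene");cv2.imwrite("pics/s_crop.png",cv2.resize(c["img"][160:300,80:500],None,fx=1.9,fy=1.9,interpolation=cv2.INTER_CUBIC))
cv2.imwrite("pics/s_crop2.png",cv2.resize(c["img"][180:280,280:500],None,fx=3.6,fy=3.6,interpolation=cv2.INTER_CUBIC))
c=capture("side");cv2.imwrite("pics/d_crop.png",cv2.resize(c["img"][170:460,200:480],None,fx=2,fy=2,interpolation=cv2.INTER_CUBIC))
E
```

```text
scene red
   ([346, 159, 13, 7, 70], [352.1, 162.2]) [0.223 0.234 0.02 ]
   ([430, 173, 30, 50, 586], [446.4, 195.8]) [0.408 0.48  0.02 ]
   ([388, 232, 14, 17, 98], [395.4, 239.3]) [0.565 0.292 0.02 ]
   ([449, 249, 18, 21, 211], [457.1, 259.7]) [0.649 0.43  0.02 ]
   ([478, 252, 18, 20, 214], [485.8, 262.4]) [0.665 0.499 0.02 ]
   ([424, 255, 17, 21, 200], [431.1, 266.0]) [0.663 0.359 0.02 ]
scene yellow
   ([281, 204, 7, 31, 61], [284.0, 217.7]) [0.455 0.008 0.02 ]
   ([195, 214, 4, 38, 96], [196.8, 230.9]) [ 0.484 -0.223  0.02 ]
   ([325, 222, 3, 18, 43], [326.0, 230.5]) [0.515 0.116 0.02 ]
scene green
   ([1, 0, 33, 30, 165], [17.2, 15.3]) [-1.133 -1.229  0.02 ]
   ([219, 0, 9, 8, 25], [223.9, 2.2]) [-1.247 -0.217  0.02 ]
   ([232, 0, 39, 33, 366], [249.1, 16.1]) [-1.036 -0.084  0.02 ]
   ([258, 0, 6, 6, 20], [260.3, 3.0]) [-1.221 -0.024  0.02 ]
   ([264, 0, 7, 9, 23], [266.6, 4.2]) [-1.2    0.009  0.02 ]
   ([14, 2, 13, 8, 30], [19.9, 5.9]) [-1.267 -1.262  0.02 ]
   ([225, 7, 4, 9, 15], [226.6, 11.8]) [-1.104 -0.198  0.02 ]
   ([0, 10, 13, 22, 83], [4.5, 22.7]) [-1.038 -1.255  
[... 4666 characters left out ...]
64.7, 416.9]) [0.056 0.121 0.02 ]
   ([571, 415, 11, 15, 41], [577.1, 422.0]) [0.038 0.121 0.02 ]
   ([601, 414, 12, 9, 26], [607.2, 418.3]) [-0.001  0.084  0.02 ]
   ([625, 425, 9, 6, 15], [628.3, 427.7]) [-0.031  0.085  0.02 ]
   ([585, 427, 10, 5, 19], [589.4, 428.8]) [0.019 0.124 0.02 ]
   ([617, 428, 7, 15, 37], [619.9, 436.4]) [-0.023  0.112  0.02 ]
   ([592, 433, 14, 9, 34], [599.3, 437.0]) [0.003 0.132 0.02 ]
side blue
   ([386, 0, 247, 192, 35307], [492.4, 83.7]) [ 1.095 -2.618  0.02 ]
   ([401, 185, 23, 9, 116], [411.4, 189.9]) [ 0.697 -0.612  0.02 ]
   ([389, 213, 58, 36, 436], [426.0, 227.4]) [ 0.537 -0.381  0.02 ]
   ([308, 285, 78, 52, 1902], [346.4, 312.5]) [0.501 0.094 0.02 ]
```

View pics/s_crop.png

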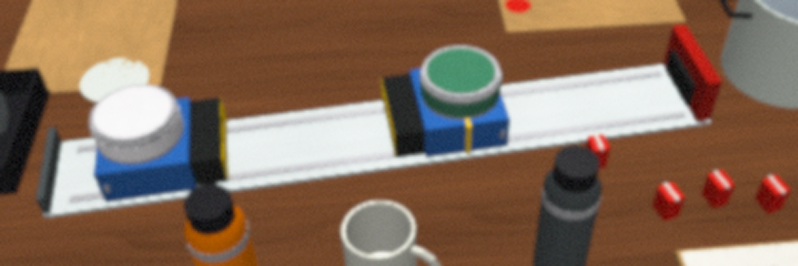

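View pics/s_crop2.png

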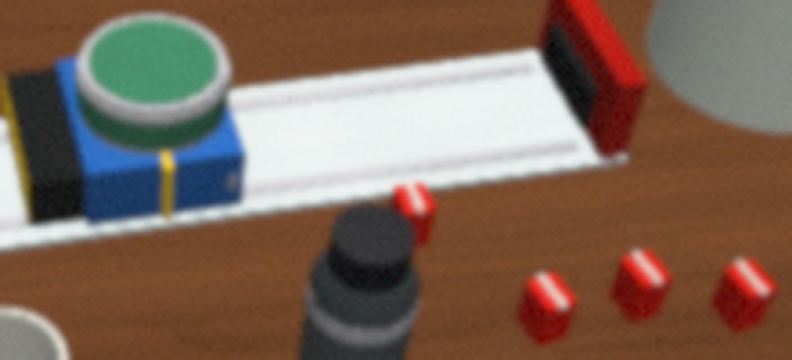

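View pics/d_crop.png

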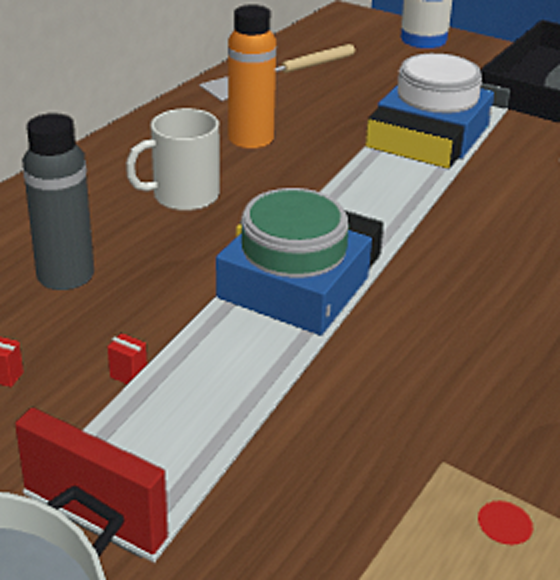

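```bash
cat > m.py <<'E'
from h import *
S=capture("scene");D=capture("side")
def white(img): 
    h=cv2.cvtColor(img,cv2.COLOR_BGR2HSV);return cv2.inRange(h,(0,0,150),(180,40,255))
# -x edge from scene (top boundary), +x edge from side (left boundary)
def fit(P):
    P=P[:,:2];vx,vy,x,y=cv2.fitLine(P.astype(np.float32),cv2.DIST_HUBER,0,0.01,0.01).ravel()
    if vy<0:vx,vy=-vx,-vy
    r=(P-[x,y])@np.array([vy,-vx]);return (x,y),np.arctan2(-vx,vy),r.std()
w=white(S["img"]);pts=[]
for u in list(range(206,278))+list(range(352,425)):
    r=np.where(w[185:250,u])[0]
    if len(r):pts.append((u,185+r[0]-.5))
pa=cast(S,pts,.024);a=fit(pa);print("-x edge",a)
w=white(D["img"]);cv2.imwrite("pics/w.png",w);pts=[]
for v in range(350,376):
    r=np.where(w[v,200:400])[0]
    if len(r):pts.append((200+r[0]-.5,v))
pb=cast(D,pts,.024);b=fit(pb);print("+x edge",b)
for v in range(325,350):pass
# tins tops
for n,c in(("scene",S),("side",D)):
    _,bl=blobs(c["img"],(65,60,40),(90,255,255),400)
    bl=[q for q in bl if 250<q[0][0]<400 and q[0][1]>180]; q=min(bl,key=lambda q:q[1][1]);print(n,"green top",cast(c,[q[1]],.12)[0].round(4))
_,bl=blobs(S["img"],(22,120,90),(33,255,255))
for q in bl:
    st,ce=q;print("yellow",st,ce,cast(S,[ce],.053)[0].round(4),"ptr at z.053")
def redtop(c):
    pass
E
python3 m.py
python3 - <<'E'
from h import *
S=capture("scene");D=capture("side")
cv2.imwrite("pics/clipS.png",cv2.resize(S["img"][220:260,375:415],None,fx=12,fy=12,interpolation=cv2.INTER_NEAREST))
cv2.imwrite("pics/clipD.png",cv2.resize(D["img"][325:370,240:290],None,fx=12,fy=12,interpolation=cv2.INTER_NEAREST))
cv2.imwrite("pics/ptr.png",cv2.resize(S["img"][200:250,280:350],None,fx=10,fy=10,interpolation=cv2.INTER_NEAREST))
E
```

```text
-x edge ((np.float32(0.4264022), np.float32(0.10235182)), np.float32(0.09536607), np.float64(0.001233928974059096))
+x edge ((np.float32(0.53957677), np.float32(0.31299815)), np.float32(0.09096213), np.float64(2.074969689105523e-09))
scene green top [0.4946 0.1058 0.12  ]
side green top [0.4934 0.1078 0.12  ]
yellow [281, 204, 7, 31, 58] [284.1, 218.0] [0.4917 0.0078 0.053 ] ptr at z.053
yellow [195, 214, 4, 38, 91] [196.7, 231.3] [ 0.5196 -0.2148  0.053 ] ptr at z.053
yellow [325, 222, 3, 18, 47] [325.9, 230.5] [0.548 0.111 0.053] ptr at z.053
```

View pics/clipS.png

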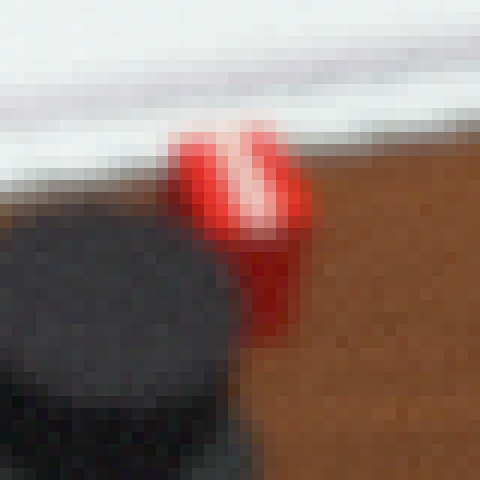

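View pics/clipD.png

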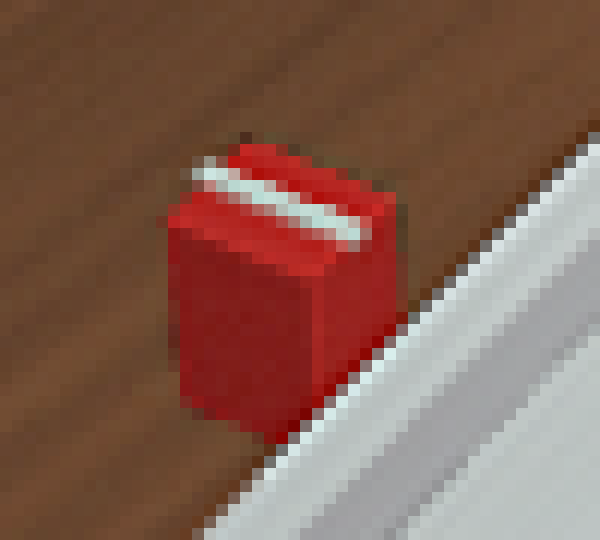

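View pics/ptr.png

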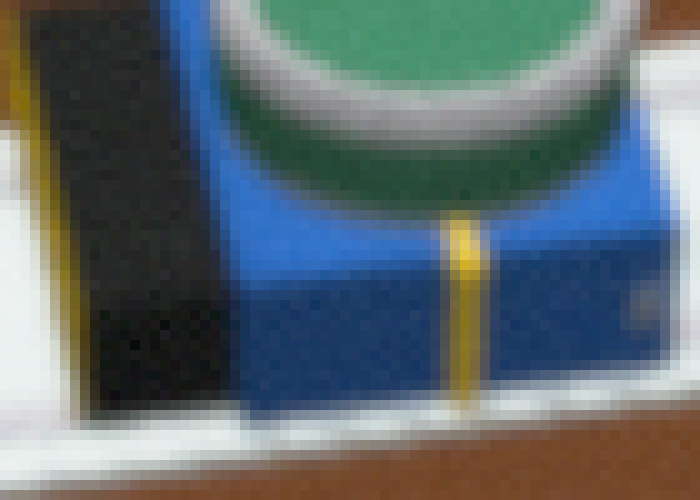

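```bash
cat >> h.py <<'E'
YAW=0.0945
UY=np.array([-np.sin(YAW),np.cos(YAW)]);UX=np.array([np.cos(YAW),np.sin(YAW)])
E
python3 - <<'E'
from h import *
S=capture("scene");D=capture("side")
def rep(n,P):
    P=np.ravel(P);print(n,P.round(4),"bx",round(P[:2]@UX,4),"by",round(P[:2]@UY,4))
rep("clipS",cast(S,[(394.7,234.9)],.04)); rep("clipD",cast(D,[(262.8,341.4)],.04)); rep("tri",tri(S,(394.7,234.9),D,(262.8,341.4)))
rep("ptr top",cast(S,[(325.6,224.5)],.08));rep("ptr bot",cast(S,[(326,239.9)],.03))
rep("greenS",(.4946,.1058,0));rep("greenD",(.4934,.1078,0))
rep("-xedge",(.4264,.10235));rep("+xedge",(.53957,.313))
# white tin top in both views
for c,box in((S,(125,195,180,250)),(D,(390,190,450,235))):
    x0,y0,x1,y1=box;h=cv2.cvtColor(c["img"],cv2.COLOR_BGR2HSV)[y0:y1,x0:x1]
    m=cv2.inRange(h,(0,0,205),(180,30,255));n,l,st,ce=cv2.connectedComponentsWithStats(m);i=1+np.argmax(st[1:,4])
    print(st[i]);rep("white",cast(c,[ce[i]+[x0,y0]],.12))
# rear face yellow in side: min-area rect
m,bl=blobs(D["img"],(22,120,60),(33,255,255));q=max(bl,key=lambda q:q[0][4]);rep("rearface D",cast(D,[q[1]],.053))
rep("rearface S",cast(S,[(196.7,231.3)],.06));rep("frontface S",cast(S,[(284.1,218)],.07))
# end stop
E
```

```text
clipS [0.5678 0.287  0.04  ] bx 0.5924 by 0.2321
clipD [0.5658 0.2876 0.04  ] bx 0.5904 by 0.2329
tri [0.5667 0.287  0.0391] bx 0.5912 by 0.2323
ptr top [0.5536 0.1088 0.08  ] bx 0.5614 by 0.0561
ptr bot [0.5591 0.1105 0.03  ] bx 0.567 by 0.0572
greenS [0.4946 0.1058 0.    ] bx 0.5024 by 0.0587
greenD [0.4934 0.1078 0.    ] bx 0.5014 by 0.0608
-xedge [0.4264 0.1024] bx 0.4342 by 0.0617
+xedge [0.5396 0.313 ] bx 0.5667 by 0.2607
[   0    0   46   38 1334]
white [ 0.5142 -0.3231  0.12  ] bx 0.4814 by -0.3702
[ 13   7  35  14 369]
white [ 0.5333 -0.3119  0.12  ] bx 0.5015 by -0.3608
rearface D [ 0.523  -0.2119  0.053 ] bx 0.5007 by -0.2603
rearface S [ 0.5268 -0.213   0.06  ] bx 0.5043 by -0.2617
frontface S [0.5097 0.0075 0.07  ] bx 0.5081 by -0.0407
```

```bash
cat >> h.py <<'E'
from scipy.spatial.transform import Rotation as Ro
BX0=0.5005
def b2w(bx,by): return UX*bx+UY*by
E
python3 - <<'E'
from h import *
s=sense();R=Ro.from_quat(s["ee_rot"]).as_matrix();print(R.round(4),s["clock"])
ty=np.r_[UY,0]
for sg in(1,-1):
    # desired x axis = sg*ty ; angle about tool y
    d=R.T@(sg*ty); print("sg",sg,"twist",np.arctan2(-d[2],d[0]))
tgt=np.r_[b2w(BX0,-.1495),.2];print("tgt",tgt,"d tool",R.T@(tgt-s["tcp_pos"])*1000)
S=capture("scene")
for n,p in(("black",(375,303)),("orange",(203,326)),("mug",(280,315))):
    P=cast(S,[p],0)[0];print(n,P.round(3),P[:2]@UX,P[:2]@UY)
E
```

```text
[[ 2.530e-01 -1.000e-04  9.675e-01]
 [-9.675e-01  1.000e-04  2.530e-01]
 [-1.000e-04 -1.000e+00 -0.000e+00]] 0.65
sg 1 twist -2.9802831430956758
sg -1 twist 0.16130951049411757
tgt [ 0.5123736  -0.10160608  0.2       ] d tool [-397.02902342    5.46048108  469.99015702]
black [0.745 0.204 0.   ] 0.7607802075785284 0.1330273789512772
orange [ 0.768 -0.191  0.   ] 0.7470136005990796 -0.26274156577449104
mug [ 0.756 -0.019  0.   ] 0.7511215952753395 -0.08999524252704344
```

Request:
play_rows(targets=[{"travel": [-14, 0, 12], "twist": 0.0807, "gripper": 94}, {"travel": [-14, 0, 12], "twist": 0.0806, "gripper": 94}, {"travel": [-30, 0, 25], "twist": 0, "gripper": 94}, {"travel": [-30, 0, 25], "twist": 0, "gripper": 94}, {"travel": [-30, 0, 25], "twist": 0, "gripper": 94}, {"travel": [-30, 0, 25], "twist": 0, "gripper": 94}, {"travel": [-30, 0, 25], "twist": 0, "gripper": 94}, {"travel": [-30, 0, 25], "twist": 0, "gripper": 94}, {"travel": [-30, 0, 25], "twist": 0, "gripper": 94}, {"travel": [-30, 0, 25], "twist": 0, "gripper": 94}])

```text
clock: 1.7
tcp_pos: [0.3527, -0.313, 0.2057]
ee_rot: [0.523, -0.476, 0.476, -0.523]
contact_force: [0.8, -0.7, -0.5]
width: 0.0936
```

```bash
cat > st.py <<'E'
from h import *
s=sense();R=Ro.from_quat(s["ee_rot"]).as_matrix();p=s["tcp_pos"]
d=R.T@np.r_[-UY,0]
print("t",round(s["clock"],3),"bx",round(p[:2]@UX,4),"by",round(p[:2]@UY,4),"z",p[2].round(4),"twist left",round(np.arctan2(-d[2],d[0]),4),"w",s["width"].round(4),"F",s["contact_force"].round(2),"qv",np.abs(s["qvel"]).max().round(3))
E
python3 st.py
```

```text
Traceback (most recent call last):
  File "st.py", line 4, in <module>
    print("t",round(s["clock"],3),"bx",round(p[:2]@UX,4),"by",round(p[:2]@UY,4),"z",p[2].round(4),"twist left",round(np.arctan2(-d[2],d[0]),4),"w",s["width"].round(4),"F",s["contact_force"].round(2),"qv",np.abs(s["qvel"]).max().round(3))
                                                                                                                                                   ^^^^^^^^^^^^^^^^
AttributeError: 'float' object has no attribute 'round'
```

Request:
play_rows(targets=[{"travel": [-33, 0, 30], "twist": 0, "gripper": 94}, {"travel": [-33, 0, 30], "twist": 0, "gripper": 94}, {"travel": [-33, 0, 30], "twist": 0, "gripper": 94}, {"travel": [-33, 0, 30], "twist": 0, "gripper": 94}, {"travel": [-33, 0, 30], "twist": 0, "gripper": 94}, {"travel": [-31, 0, 28], "twist": 0, "gripper": 94}, {"travel": [0, 0, 0], "twist": 0, "gripper": 94}])

```text
clock: 2.4
tcp_pos: [0.5131, -0.0974, 0.2055]
ee_rot: [-0.524, 0.474, -0.474, 0.525]
contact_force: [-0.5, -0.7, 0.8]
width: 0.0944
```

```bash
sed -i 's/s\["width"\].round(4)/round(float(s["width"]),4)/' st.py; python3 st.py; python3 - <<'E'
from h import *
cv2.imwrite("pics/a1.png",capture("scene")["img"]);cv2.imwrite("pics/a2.png",capture("wrist")["img"])
E
```

```text
t 2.4 bx 0.5017 by -0.1454 z 0.2055 twist left 0.0065 w 0.0944 F [-0.52 -0.67  0.82] qv 0.088
```

View pics/a1.png

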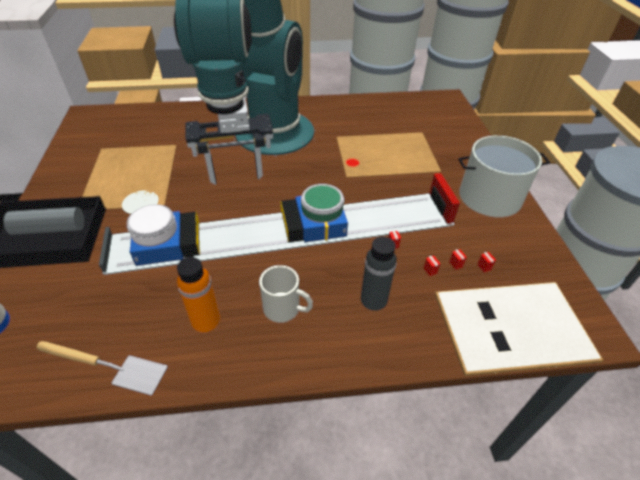

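View pics/a2.png

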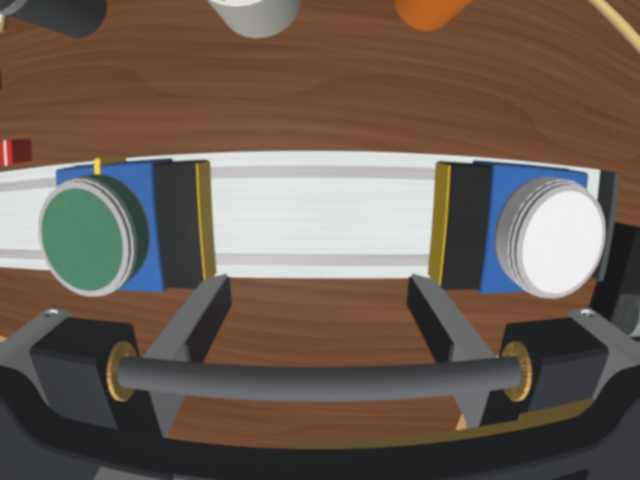

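Request:
play_rows(targets=[{"travel": [0, 40, -1], "twist": 0.006, "gripper": 94}, {"travel": [0, 45, 0], "twist": 0, "gripper": 94}, {"travel": [0, 45, 0], "twist": 0, "gripper": 94}, {"travel": [0, 25, 0], "twist": 0, "gripper": 94}, {"travel": [0, 0, 0], "twist": 0, "gripper": 94}])

```text
clock: 3.0
tcp_pos: [0.5072, -0.1035, 0.0477]
ee_rot: [0.522, -0.479, 0.476, -0.52]
contact_force: [0.3, 0.2, 1.1]
width: 0.0942
```

```bash
python3 st.py; cat > trk.py <<'E'
from h import *
import sys
def meas(img_s,img_d,S,D,v=True):
    out=[]
    for c in (S,D):
        _,bl=blobs(c["img"],(65,60,40),(90,255,255),300)
        bl=[q for q in bl if 250<q[0][0]<460 and q[0][1]>170]
        if bl:
            q=min(bl,key=lambda q:q[1][1]); P=cast(c,[q[1]],.12)[0]; out.append((round(P[:2]@UX,4),round(P[:2]@UY,4),q[0][4]))
        else: out.append(None)
    # pointer
    _,bl=blobs(S["img"],(22,120,90),(33,255,255),10)
    for q in bl:
        P=cast(S,[q[1]],.055)[0]; bx=P[:2]@UX
        if bx>.545 and q[0][2]<8 : out.append(("ptr",round(P[:2]@UY,4),q[0][4]))
    return out
E
cat > tk.py <<'E'
from trk import *
s=sense();p=s["tcp_pos"];t0=s["clock"];S=capture("scene");D=capture("side")
print("t",round(t0,3),"hand by",round(p[:2]@UY,4),"z",p[2].round(4),meas(0,0,S,D),"F",s["contact_force"].round(2))
cv2.imwrite("pics/t%04d.png"%round(t0*100),S["img"]);cv2.imwrite("pics/d%04d.png"%round(t0*100),D["img"])
E
python3 tk.py; ls pics
```

```text
t 3.0 bx 0.4951 by -0.1509 z 0.0477 twist left -0.0077 w 0.0942 F [0.25 0.18 1.09] qv 0.07
t 3.0 hand by -0.1509 z 0.0477 [(np.float64(0.502), np.float64(0.0587), 630), (np.float64(0.5013), np.float64(0.0607), 863), ('ptr', np.float64(0.0583), 47)] F [0.25 0.18 1.09]
a1.png
a2.png
clipD.png
clipS.png
d0300.png
d_crop.png
ptr.png
s_crop.png
s_crop2.png
scene0.png
side0.png
t0300.png
w.png
wrist0.png
```

View pics/d0300.png

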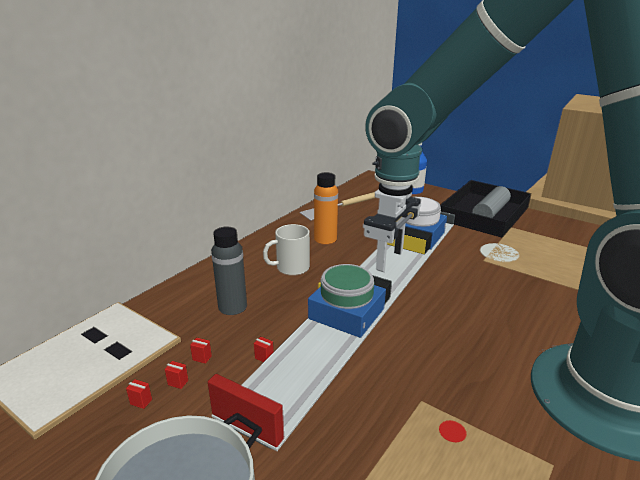

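View pics/t0300.png

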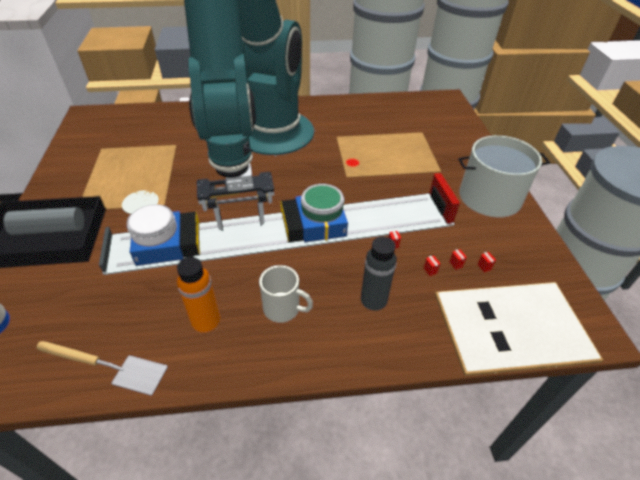

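```bash
python3 st.py; cat > sim.py <<'E'
import numpy as np
K_,C_,DR=30.,.6,.4
HW=.0597
# state: pointer by position p, v ; front face = p-.0975, rear face = p-.3175 ; hand by h
def run(m,p,v,hf,t0,t1,dt=.001,comp0=(0,0)):
    # hf(t)->hand by ; buffers: massless approx, follow hand when in contact
    T=[];out=[]
    for t in np.arange(t0,t1,dt):
        h=hf(t);hv=(hf(t+dt)-h)/dt
        cf=max(0,h+HW-(p-.0975));cr=max(0,(p-.3175)-(h-HW))
        F=0
        if cf>0:F+=max(0,K_*cf+C_*(hv-v))
        if cr>0:F-=max(0,K_*cr+C_*(v-hv))
        a=(F-DR*v-.008*np.sign(v)*(abs(v)>1e-4))/m
        v+=a*dt;p+=v*dt;out.append((t,p,v,cf,cr,h))
    return np.array(out)
E
python3 - <<'E'
from sim import *
for m in(2.1,3.1,4.1):
    o=run(m,.058,0,lambda t:min(-.1+.066*t, 9),0,2)
    i=np.where(o[:,3]>0)[0][-1];print(m,"sep t",o[i,0],"adv",o[i,1]-.058,"v",o[i,2],"maxc",o[:,3].max(),"hand",o[i,5])
E
```

```text
t 3.1 bx 0.4977 by -0.1511 z 0.0512 twist left -0.0072 w 0.0941 F [ 1.03 -0.65  0.16] qv 0.029
2.1 sep t 0.883 adv 0.057558929401537166 v 0.11922219781649435 maxc 0.016921084242074322 hand -0.041722
3.1 sep t 1.061 adv 0.06933083364412113 v 0.12144189441793765 maxc 0.020666753563566384 hand -0.029974
4.1 sep t 1.212 adv 0.07930525287128082 v 0.12279763183075877 maxc 0.023844539680359614 hand -0.020007999999999998
```

Request:
play_rows(targets=[{"travel": [-10, 0, 1], "twist": -0.007, "gripper": 94}, {"travel": [-10, 0, 1], "twist": 0, "gripper": 94}, {"travel": [-10, 0, 1], "twist": 0, "gripper": 94}, {"travel": [-6.6, 0, 0], "twist": 0, "gripper": 94}, {"travel": [-6.6, 0, 0], "twist": 0, "gripper": 94}, {"travel": [-6.6, 0, 0], "twist": 0, "gripper": 94}, {"travel": [-6.6, 0, 0], "twist": 0, "gripper": 94}, {"travel": [-6.6, 0, 0], "twist": 0, "gripper": 94}, {"travel": [-6.6, 0, 0], "twist": 0, "gripper": 94}, {"travel": [-6.6, 0, 0], "twist": 0, "gripper": 94}])

```text
clock: 4.1
tcp_pos: [0.5055, -0.0259, 0.0504]
ee_rot: [0.523, -0.476, 0.476, -0.523]
contact_force: [0.3, -0.3, 1.4]
width: 0.0942
```

```bash
cat > tk1.py <<'E'
from trk import *
s=sense();p=s["tcp_pos"];t0=s["clock"];S=capture("scene")
print("t",round(t0,3),"hand by",round(p[:2]@UY,4),"bx",round(p[:2]@UX,4),"z",p[2].round(4),meas(0,0,S,S)[0::2],"F",s["contact_force"].round(2))
cv2.imwrite("pics/t%04d.png"%round(t0*100),S["img"])
E
python3 tk1.py
```

```text
t 4.1 hand by -0.0735 bx 0.5008 z 0.0504 [(np.float64(0.5024), np.float64(0.0669), 628), ('ptr', np.float64(0.0667), 44)] F [ 0.29 -0.28  1.41]
```

Request:
play_rows(targets=[{"travel": [-6.6, 0, 0], "twist": 0, "gripper": 94}, {"travel": [-6.6, 0, 0], "twist": 0, "gripper": 94}, {"travel": [-6.6, 0, 0], "twist": 0, "gripper": 94}, {"travel": [-6.6, 0, 0], "twist": 0, "gripper": 94}])

```text
clock: 4.55
tcp_pos: [0.5029, 0.0005, 0.0504]
ee_rot: [-0.523, 0.476, -0.476, 0.523]
contact_force: [-0.5, -0.6, -0.1]
width: 0.094
```

```bash
python3 tk1.py
```

```text
t 4.55 hand by -0.047 bx 0.5007 z 0.0504 [(np.float64(0.5022), np.float64(0.1053), 616), ('ptr', np.float64(0.1059), 43)] F [-0.53 -0.63 -0.14]
```

```bash
cat > fit.py <<'E'
from sim import *
import sim
from scipy.optimize import least_squares
KT=[0,3.1,3.4,4.1,4.15,4.55,4.60];KH=[-.151,-.151,-.121,-.0745,-.0745,-.0475,-.0475]
obs=[(4.1,.0083),(4.55,.0468)]
def hf(t,lag=0): return np.interp(t-lag,KT,KH)
def res(q):
    m,lag=q;o=run(m,.058,0,lambda t:hf(t,lag),3.1,4.8,.002)
    return [(np.interp(t,o[:,0],o[:,1])-.058-d)*1000 for t,d in obs]
if __name__=="__main__":
    for off in(-.003,0,.003):
        sim.HW=.0597+off
        for lag in (0,.03,.06):
            r=least_squares(lambda q:res((q[0],lag)),[3.1]);m=r.x[0];o=run(m,.058,0,lambda t:hf(t,lag),3.1,4.9,.002)
            i=[np.argmin(abs(o[:,0]-t)) for t in(4.55,4.6,4.7,4.8)]
            print(off,lag,"m",m.round(2),"res",np.round(r.fun,1),"v",o[i,2].round(4),"maxc",o[:,3].max().round(4),"c",o[i,3].round(4))
E
python3 fit.py
```

```text
-0.003 0 m 1.71 res [-1.5  0.5] v [0.1084 0.1069 0.104  0.1011] maxc 0.015 c [0.0016 0.     0.     0.    ]
-0.003 0.03 m 1.36 res [-1.9  0.8] v [0.1031 0.1014 0.0978 0.0944] maxc 0.0136 c [0. 0. 0. 0.]
-0.003 0.06 m 0.28 res [6.1 3. ] v [0.0511 0.0463 0.0376 0.03  ] maxc 0.006 c [0. 0. 0. 0.]
0 0 m 2.28 res [-0.8  0.2] v [0.1111 0.1104 0.1081 0.1059] maxc 0.0173 c [0.0049 0.     0.     0.    ]
0 0.03 m 1.93 res [-1.4  0.4] v [0.1097 0.1089 0.1062 0.1036] maxc 0.0162 c [0.0027 0.     0.     0.    ]
0 0.06 m 1.59 res [-1.9  0.6] v [0.1062 0.1047 0.1016 0.0985] maxc 0.0147 c [0.0004 0.     0.     0.    ]
0.003 0 m 2.91 res [-0.1  0. ] v [0.1109 0.1115 0.1097 0.108 ] maxc 0.0196 c [0.0081 0.0025 0.     0.    ]
0.003 0.03 m 2.52 res [-0.7  0.2] v [0.1111 0.1119 0.1098 0.1077] maxc 0.0185 c [0.0059 0.0023 0.     0.    ]
0.003 0.06 m 2.15 res [-1.2  0.4] v [0.1105 0.1105 0.1081 0.1058] maxc 0.0172 c [0.0037 0.0016 0.     0.    ]
```

Request:
play_rows(targets=[{"travel": [15, 0, 0], "twist": 0, "gripper": 94}, {"travel": [18, 0, 0], "twist": 0, "gripper": 94}])

```text
clock: 4.8
tcp_pos: [0.5062, -0.0325, 0.0505]
ee_rot: [-0.524, 0.475, -0.475, 0.524]
contact_force: [0.1, -0.4, -0.6]
width: 0.0937
```

```bash
python3 tk1.py; python3 - <<'E'
from h import *
c=capture("wrist");cv2.imwrite("pics/wr485.png",c["img"]);s=sense();print(s["clock"],s["tcp_pos"][:2]@UY)
E
python3 tk1.py
```

```text
t 4.8 hand by -0.0801 bx 0.5009 z 0.0505 [(np.float64(0.5026), np.float64(0.1324), 610), ('ptr', np.float64(0.1331), 39)] F [ 0.13 -0.43 -0.57]
4.9 -0.08259215215568325
t 4.9 hand by -0.0826 bx 0.5007 z 0.0504 [(np.float64(0.5018), np.float64(0.1426), 611), ('ptr', np.float64(0.1434), 43)] F [ 0.16  0.89 -0.31]
```

View pics/wr485.png

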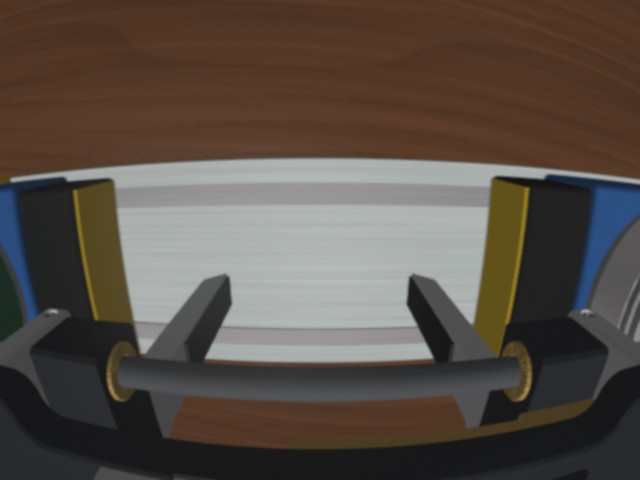

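```bash
cat > plan.py <<'E'
from sim import *
import sim
from scipy.optimize import least_squares
t0=4.95;p0=.1468;v0=.1037;h0=-.0826
for off in(0,.003):
  sim.HW=.0597+off
  for m in(2.3,2.7,3.1):
    def go(q):
        back,vh=q   # first 2 rows shift 'back' then constant vh
        hf=lambda t:h0+np.interp(t,[t0,t0+.2],[0,back])+max(0,t-t0-.2)*vh
        return run(m,p0,v0,hf,t0,t0+2.6,.002)
    def f(q):
        o=go(q);c=np.where(o[:,4]>0)[0]
        if len(c)==0:return [1,1]
        i=c[-1];return [(o[i,1]-.2315)*10,(o[i,2]-.003)*10]
    r=least_squares(f,[.005,.048],diff_step=.05);o=go(r.x);c=np.where(o[:,4]>0)[0]
    print(off,m,"back",r.x.round(4),"res",np.round(r.fun,4),"contact",o[c[0],0],o[c[-1],0],"max",o[:,4].max().round(4),"p0",o[c[0],1].round(4))
E
python3 plan.py
```

```text
0 2.3 back [0.0066 0.0445] res [ 0. -0.] contact 5.433999999999947 6.265999999999855 max 0.0117 p0 0.1947
0 2.7 back [0.0041 0.0458] res [-0.  0.] contact 5.383999999999952 6.287999999999853 max 0.0131 p0 0.1903
0 3.1 back [0.0019 0.0468] res [ 0. -0.] contact 5.339999999999957 6.31199999999985 max 0.0143 p0 0.1862
0.003 2.3 back [0.0096 0.0445] res [ 0. -0.] contact 5.433999999999947 6.265999999999855 max 0.0117 p0 0.1947
0.003 2.7 back [0.0071 0.0458] res [ 0. -0.] contact 5.383999999999952 6.287999999999853 max 0.0131 p0 0.1903
0.003 3.1 back [0.0049 0.0468] res [ 0. -0.] contact 5.339999999999957 6.31199999999985 max 0.0143 p0 0.1862
```

Request:
play_rows(targets=[{"travel": [-2.5, 0, 0], "twist": 0, "gripper": 94}, {"travel": [-2.5, 0, 0], "twist": 0, "gripper": 94}, {"travel": [-4.6, 0, 0], "twist": 0, "gripper": 94}, {"travel": [-4.6, 0, 0], "twist": 0, "gripper": 94}, {"travel": [-4.6, 0, 0], "twist": 0, "gripper": 94}, {"travel": [-4.6, 0, 0], "twist": 0, "gripper": 94}, {"travel": [-4.6, 0, 0], "twist": 0, "gripper": 94}])

```text
clock: 5.65
tcp_pos: [0.5035, -0.0046, 0.0505]
ee_rot: [-0.523, 0.476, -0.475, 0.523]
contact_force: [1.1, 0.1, -0.5]
width: 0.094
```

```bash
python3 tk1.py
```

```text
t 5.65 hand by -0.0521 bx 0.5008 z 0.0505 [(np.float64(0.5022), np.float64(0.2145), 594), ('ptr', np.float64(0.2157), 42)] F [ 1.11  0.09 -0.53]
```

```bash
cat > p2.py <<'E'
from sim import *
import sim
t0=4.95;p0=.1468
for v0 in(.1037,.107):
 for off in(0,.003):
  sim.HW=.0597+off
  for m in(2.3,2.7,3.1):
   for vh in (.046,.05,.04):
    hf=lambda t:np.interp(t,[4.95,5.15,5.65,5.7,6.7],[-.0816,-.0766,-.0525,-.0523,-.0523+vh])
    o=run(m,p0,v0,hf,t0,t0+2,.002);c=np.where(o[:,4]>0)[0];i=np.argmin(abs(o[:,0]-5.65))
    print(v0,off,m,vh,"p565",o[i,1].round(4),"v",o[i,2].round(3),"c",o[i,4].round(4),"end",o[c[-1],[0,1,2]].round(4))
E
python3 p2.py
```

```text
0.1037 0 2.3 0.046 p565 0.2134 v 0.076 c 0.008 end [6.256e+00 2.311e-01 1.000e-03]
0.1037 0 2.3 0.05 p565 0.2134 v 0.076 c 0.008 end [6.234  0.2323 0.0063]
0.1037 0 2.3 0.04 p565 0.2134 v 0.076 c 0.008 end [ 6.288e+00  2.291e-01 -6.200e-03]
0.1037 0 2.7 0.046 p565 0.2142 v 0.078 c 0.0087 end [ 6.322e+00  2.341e-01 -1.000e-04]
0.1037 0 2.7 0.05 p565 0.2142 v 0.078 c 0.0087 end [6.298e+00 2.355e-01 5.200e-03]
0.1037 0 2.7 0.04 p565 0.2142 v 0.078 c 0.0087 end [ 6.354   0.2317 -0.0078]
0.1037 0 3.1 0.046 p565 0.2147 v 0.081 c 0.0093 end [ 6.384e+00  2.370e-01 -8.000e-04]
0.1037 0 3.1 0.05 p565 0.2147 v 0.081 c 0.0093 end [6.360e+00 2.386e-01 4.400e-03]
0.1037 0 3.1 0.04 p565 0.2147 v 0.081 c 0.0093 end [ 6.418   0.2342 -0.009 ]
0.1037 0.003 2.3 0.046 p565 0.2122 v 0.068 c 0.0098 end [ 6.202e+00  2.256e-01 -1.000e-04]
0.1037 0.003 2.3 0.05 p565 0.2122 v 0.068 c 0.0098 end [6.180e+00 2.265e-01 4.100e-03]
0.1037 0.003 2.3 0.04 p565 0.2122 v 0.068 c 0.0098 end [ 6.236   0.224  -0.0067]
0.1037 0.003 2.7 0.046 p565 0.2131 v 0.071 c 0.0106 end [ 6.268e+00  2.287e-01 -1.000e-03]
0.1037 0.003 2.
[... 1202 characters left out ...]
 2.247e-01 -2.700e-03]
0.107 0.003 2.3 0.05 p565 0.2135 v 0.065 c 0.0111 end [6.160e+00 2.255e-01 8.000e-04]
0.107 0.003 2.3 0.04 p565 0.2135 v 0.065 c 0.0111 end [ 6.214   0.2231 -0.0092]
0.107 0.003 2.7 0.046 p565 0.2145 v 0.069 c 0.012 end [ 6.248e+00  2.278e-01 -3.800e-03]
0.107 0.003 2.7 0.05 p565 0.2145 v 0.069 c 0.012 end [6.226e+00 2.288e-01 1.000e-04]
0.107 0.003 2.7 0.04 p565 0.2145 v 0.069 c 0.012 end [ 6.282   0.2258 -0.0108]
0.107 0.003 3.1 0.046 p565 0.2152 v 0.072 c 0.0128 end [ 6.312e+00  2.307e-01 -4.600e-03]
0.107 0.003 3.1 0.05 p565 0.2152 v 0.072 c 0.0128 end [ 6.288e+00  2.319e-01 -2.000e-04]
0.107 0.003 3.1 0.04 p565 0.2152 v 0.072 c 0.0128 end [ 6.346   0.2284 -0.0121]
```

Tracking matches the model, so I'll carry on at about 4.7 mm per row and then check before separation.

Request:
play_rows(targets=[{"travel": [-4.7, 0, 0], "twist": 0, "gripper": 94}, {"travel": [-4.7, 0, 0], "twist": 0, "gripper": 94}, {"travel": [-4.7, 0, 0], "twist": 0, "gripper": 94}])

```text
clock: 6.0
tcp_pos: [0.5022, 0.0093, 0.0505]
ee_rot: [-0.523, 0.476, -0.476, 0.523]
contact_force: [0.3, 0.1, 0.9]
width: 0.0939
```

```bash
python3 tk1.py
```

```text
t 6.0 hand by -0.0381 bx 0.5008 z 0.0505 [(np.float64(0.5023), np.float64(0.2346), 590), ('ptr', np.float64(0.237), 40)] F [0.26 0.12 0.9 ]
```

```bash
cat > p3.py <<'E'
from sim import *
import sim
from scipy.optimize import least_squares
# hand history (measured at samples, commanded shape between)
HT=[3.1,3.4,4.1,4.15,4.55,4.6,4.7,4.8,4.9,4.95,5.15,5.65,5.7,6.0,6.05]
HH=[-.151,-.121,-.0737,-.0742,-.047,-.0475,-.0625,-.0801,-.0826,-.0826,-.0770,-.0523,-.0523,-.0381,-.0381]
OB=[(3.0,.0587),(4.1,.0669),(4.55,.1053),(4.8,.1324),(4.9,.1426),(5.65,.2145),(6.0,.2346)]
def sim_(q,HT=HT,HH=HH,t1=6.06):
    m,off,offr,dr=q;sim.DR=dr
    import numpy as np
    p=.0577;v=0;out=[];dt=.002
    T=np.arange(3.1,t1,dt);H=np.interp(T,HT,HH);V=np.gradient(H,dt)
    for t,h,hv in zip(T,H,V):
        cf=h+.0597+off-(p-.0975);cr=(p-.3175)-(h-.0597-offr);F=0
        if cf>0:F+=max(0,30*cf+.6*(hv-v))
        if cr>0:F-=max(0,30*cr+.6*(v-hv))
        f=.008*np.tanh(v/.0005)
        v+=(F-dr*v-f)/m*dt;p+=v*dt;out.append((t,p,v,cf,cr,h))
    return np.array(out)
def res(q):
    o=sim_(q);r=[(np.interp(t,o[:,0],o[:,1])+.001-d)/.0006 for t,d in OB]
    return r+[(q[1])/.003,q[2]/.003,(q[3]-.4)/.05]
def getfit():
    return least_squares(res,[2.8,.001,.001,.4],diff_step=.02)
if __name__=="__main__":
    r=getfit();print(r.x.round(4),(r.fun[:len(OB)]*.6).round(2));o=sim_(r.x);print(o[-1].round(4))
    q=r.x
    for rows in ([3,3,3,2,2],[2,2,2,2,2],[0,0,3,3,3],[0,1,2,3,4,4],[0,0,0,5,5,5],[0,0,2,5,8,8]):
        ht=HT+[6.05+.1*(i+1) for i in range(len(rows))]+[9];hh=HH+list(-.0381+np.cumsum(rows)/1000);hh+=[hh[-1]]
        o=sim_(q,ht,hh,7.6);print(rows,[o[np.argmin(abs(o[:,0]-t)),[1,2,4]].round(4).tolist() for t in(6.25,6.4,6.6,6.8,7.5)])
E
python3 p3.py
```

```text
[ 2.527e+00  2.000e-04 -2.300e-03  4.295e-01] [ 0.   -0.59 -0.1  -0.07  0.21  0.15 -0.1 ]
[ 6.058   0.235   0.0208 -0.1156  0.013  -0.0381]
[3, 3, 3, 2, 2] [[0.2364, -0.0037, 0.0084], [0.2351, -0.0119, 0.0032], [0.2326, -0.012, -0.0023], [0.2303, -0.011, -0.0046], [0.2238, -0.0076, -0.0111]]
[2, 2, 2, 2, 2] [[0.2362, -0.0063, 0.0102], [0.2342, -0.0184, 0.0053], [0.2302, -0.02, -0.0017], [0.2263, -0.0187, -0.0056], [0.2147, -0.0145, -0.0172]]
[0, 0, 3, 3, 3] [[0.2358, -0.0115, 0.0139], [0.2327, -0.0269, 0.0063], [0.227, -0.028, -0.0039], [0.2216, -0.0264, -0.0093], [0.2049, -0.0214, -0.026]]
[0, 1, 2, 3, 4, 4] [[0.2358, -0.0107, 0.0129], [0.2329, -0.026, 0.0065], [0.2274, -0.0272, -0.0065], [0.2221, -0.0257, -0.0138], [0.2059, -0.0207, -0.03]]
[0, 0, 0, 5, 5, 5] [[0.2358, -0.0115, 0.0139], [0.2325, -0.0305, 0.0081], [0.226, -0.0317, -0.0084], [0.2199, -0.03, -0.017], [0.2008, -0.0245, -0.0361]]
[0, 0, 2, 5, 8, 8] [[0.2358, -0.0115, 0.0139], [0.2326, -0.0278, 0.0062], [0.227, -0.0277, -0.0139], [0.2216, -0.0262, -0.0233], [0.2051, -0.0211, -0.0398]]
```

```bash
cat > p4.py <<'E'
from p3 import *
q=getfit().x
for rows in ([4.7]*4,[4.3]*4,[4]*4,[3.6]*4,[4.5,5,5,5],[4,5,6,6]):
        ht=HT+[6.05+.1*(i+1) for i in range(len(rows))]+[9];hh=HH+list(-.0381+np.cumsum(rows)/1000);hh+=[hh[-1]]
        o=sim_(q,ht,hh,7.6);print(rows,[o[np.argmin(abs(o[:,0]-t)),[1,2,4]].round(4).tolist() for t in(6.25,6.4,6.6,6.8,7.5)])
E
python3 p4.py
```

```text
[4.7, 4.7, 4.7, 4.7] [[0.2367, 0.0006, 0.0054], [0.2365, -0.0014, -0.0019], [0.2363, -0.0007, -0.0044], [0.2362, -0.0003, -0.0045], [0.2362, -0.0, -0.0045]]
[4.3, 4.3, 4.3, 4.3] [[0.2366, -0.0004, 0.0061], [0.2362, -0.0034, -0.0008], [0.2356, -0.0026, -0.0035], [0.2352, -0.0019, -0.004], [0.2346, -0.0001, -0.0046]]
[4, 4, 4, 4] [[0.2366, -0.0012, 0.0066], [0.236, -0.0051, 0.0], [0.235, -0.0043, -0.0029], [0.2343, -0.0035, -0.0037], [0.2327, -0.001, -0.0053]]
[3.6, 3.6, 3.6, 3.6] [[0.2365, -0.0022, 0.0074], [0.2356, -0.0076, 0.0011], [0.2342, -0.0068, -0.0022], [0.2329, -0.0059, -0.0034], [0.2298, -0.0032, -0.0066]]
[4.5, 5, 5, 5] [[0.2367, 0.0005, 0.0052], [0.2365, -0.0012, -0.0024], [0.2364, -0.0006, -0.0051], [0.2363, -0.0002, -0.0051], [0.2363, -0.0, -0.0052]]
[4, 5, 6, 6] [[0.2366, -0.0004, 0.0057], [0.2364, -0.0018, -0.0036], [0.2361, -0.0011, -0.0069], [0.2359, -0.0005, -0.007], [0.2358, -0.0, -0.0071]]
```

Request:
play_rows(targets=[{"travel": [-4, 0, 0], "twist": 0, "gripper": 94}, {"travel": [-4, 0, 0], "twist": 0, "gripper": 94}, {"travel": [-4, 0, 0], "twist": 0, "gripper": 94}, {"travel": [-5, 0, 0], "twist": 0, "gripper": 94}, {"travel": [-7, 0, 0], "twist": 0, "gripper": 94}])

```text
clock: 6.55
tcp_pos: [0.4998, 0.0331, 0.0504]
ee_rot: [0.523, -0.476, 0.476, -0.523]
contact_force: [-1.0, 1.9, -0.4]
width: 0.0939
```

```bash
python3 tk.py
```

```text
t 6.55 hand by -0.0142 z 0.0504 [(np.float64(0.5022), np.float64(0.236), 587), (np.float64(0.5015), np.float64(0.2374), 1336), ('ptr', np.float64(0.2384), 45)] F [-1.04  1.88 -0.42]
```

Request:
play_rows(targets=[{"travel": [-10, 0, 0], "twist": 0, "gripper": 94}, {"travel": [-12, 0, 0], "twist": 0, "gripper": 94}, {"travel": [-12, 0, 0], "twist": 0, "gripper": 94}, {"travel": [-7, 0, 0], "twist": 0, "gripper": 94}, {"travel": [0, 0, 0], "twist": 0, "gripper": 94}])

```text
clock: 7.15
tcp_pos: [0.4958, 0.0751, 0.0505]
ee_rot: [-0.524, 0.475, -0.475, 0.524]
contact_force: [-0.9, 0.4, -0.6]
width: 0.0938
```

```bash
python3 tk.py; python3 st.py;  python3 - <<'E'
from h import *
cv2.imwrite("pics/w7.png",capture("wrist")["img"])
D=capture("side");S=capture("scene")
cv2.imwrite("pics/d7c.png",cv2.resize(D["img"][260:400,220:420],None,fx=4,fy=4,interpolation=cv2.INTER_CUBIC))
cv2.imwrite("pics/s7c.png",cv2.resize(S["img"][180:260,340:440],None,fx=7,fy=7,interpolation=cv2.INTER_NEAREST))
E
```

```text
t 7.15 hand by 0.0279 z 0.0505 [(np.float64(0.5021), np.float64(0.2336), 588), (np.float64(0.5015), np.float64(0.2351), 1323), ('ptr', np.float64(0.2355), 40)] F [-0.85  0.4  -0.62]
t 7.25 bx 0.5007 by 0.0265 z 0.0504 twist left 0.0013 w 0.0939 F [ 0.3  -0.14 -1.3 ] qv 0.011
```

View pics/w7.png

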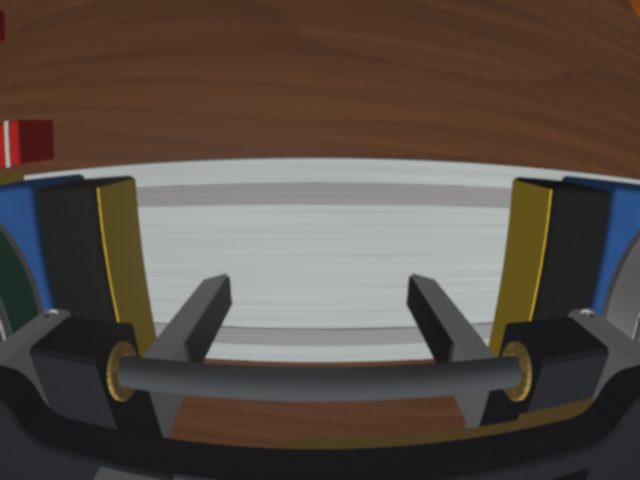

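View pics/s7c.png

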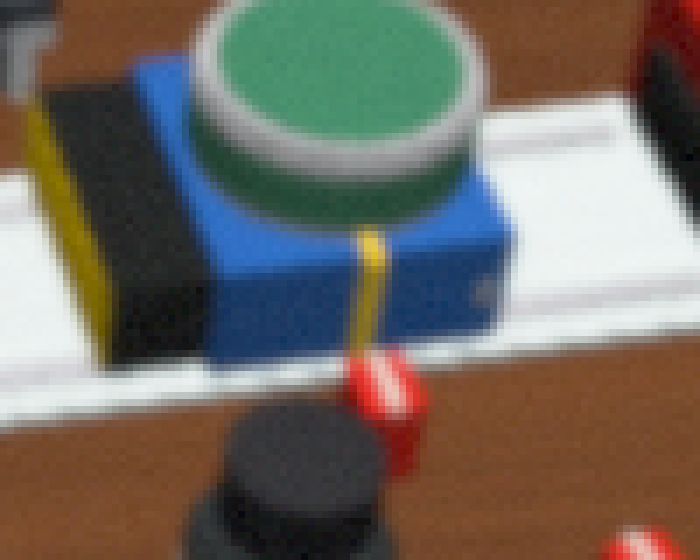

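View pics/d7c.png

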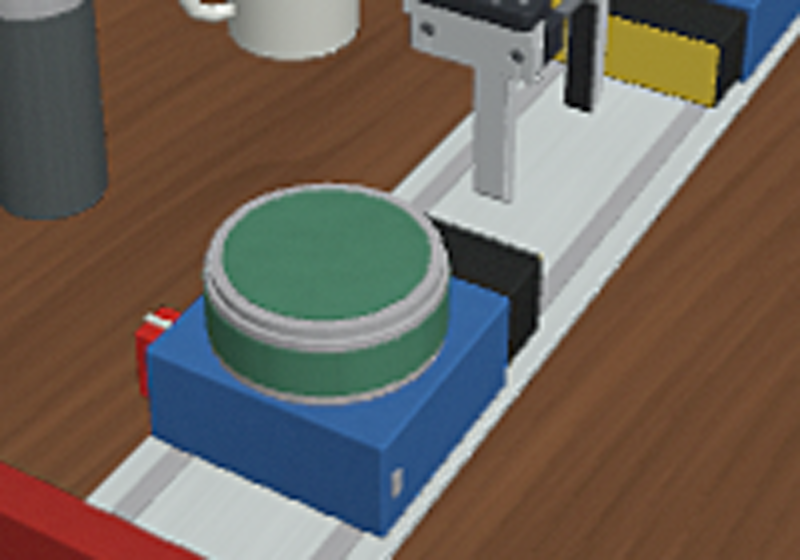

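Request:
play_rows(targets=[{"travel": [0, -20, 0], "twist": 0, "gripper": 94}, {"travel": [0, -35, 0], "twist": 0, "gripper": 94}, {"travel": [0, -40, 0], "twist": 0, "gripper": 94}, {"travel": [0, -40, 0], "twist": 0, "gripper": 94}, {"travel": [0, -30, 0], "twist": 0, "gripper": 94}, {"travel": [0, 0, 0], "twist": 0, "gripper": 94}])

```text
clock: 8.0
tcp_pos: [0.4977, 0.0735, 0.2193]
ee_rot: [-0.522, 0.474, -0.477, 0.525]
contact_force: [0.9, -0.4, -0.6]
width: 0.0939
```

```bash
python3 tk.py
```

```text
t 8.0 hand by 0.0263 z 0.2193 [(np.float64(0.5023), np.float64(0.2322), 592), (np.float64(0.5014), np.float64(0.234), 1323), ('ptr', np.float64(0.2345), 41)] F [ 0.95 -0.39 -0.56]
```

Request:
play_rows(targets=[{"travel": [0, 0, 0], "twist": 0, "gripper": 94}, {"travel": [0, 0, 0], "twist": 0, "gripper": 94}, {"travel": [0, 0, 0], "twist": 0, "gripper": 94}, {"travel": [0, 0, 0], "twist": 0, "gripper": 94}, {"travel": [0, 0, 0], "twist": 0, "gripper": 94}, {"travel": [0, 0, 0], "twist": 0, "gripper": 94}, {"travel": [0, 0, 0], "twist": 0, "gripper": 94}, {"travel": [0, 0, 0], "twist": 0, "gripper": 94}, {"travel": [0, 0, 0], "twist": 0, "gripper": 94}, {"travel": [0, 0, 0], "twist": 0, "gripper": 94}])

```text
clock: 9.1
tcp_pos: [0.496, 0.0736, 0.2155]
ee_rot: [-0.523, 0.476, -0.476, 0.523]
contact_force: [-0.5, -0.4, 0.1]
width: 0.0938
```

```bash
python3 tk.py; python3 - <<'E'
from h import *
s=sense();w=capture("wrist");cv2.imwrite("pics/w9.png",w["img"])
S=capture("scene")
cv2.imwrite("pics/s9c.png",cv2.resize(S["img"][180:260,340:440],None,fx=7,fy=7,interpolation=cv2.INTER_NEAREST))
E
python3 tk.py
```

```text
t 9.1 hand by 0.0265 z 0.2155 [(np.float64(0.5023), np.float64(0.2322), 591), (np.float64(0.5014), np.float64(0.234), 1324), ('ptr', np.float64(0.2348), 43)] F [-0.54 -0.36  0.13]
t 9.3 hand by 0.0265 z 0.2155 [(np.float64(0.5023), np.float64(0.2325), 589), (np.float64(0.5014), np.float64(0.234), 1323), ('ptr', np.float64(0.2351), 39)] F [1.09 0.62 0.41]
```

View pics/w9.png

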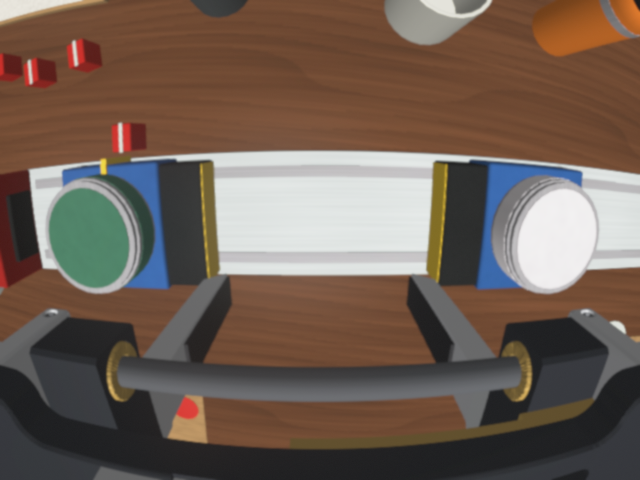

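View pics/s9c.png

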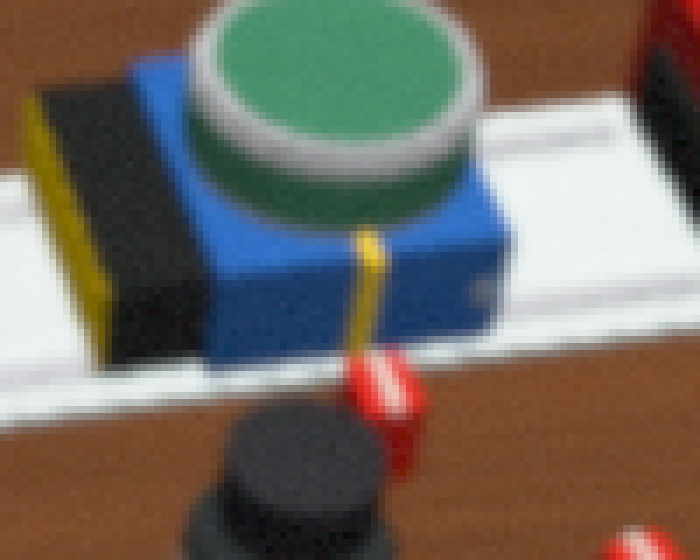

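```bash
python3 - <<'E'
from h import *
s=sense();c=capture("wrist");f=K(c)[0,0];R=Ro.from_quat(s["ee_rot"]).as_matrix()
def wc(u,v,z):
    x,y=u-c["cx"],v-c["cy"];r=np.hypot(x,y);th=r/f
    d=np.array([np.sin(th)*x/r,np.sin(th)*y/r,np.cos(th)])
    M=c["mount"];o=R@M[:3,3]+s["tcp_pos"];d=R@M[:3,:3]@d;P=o+d*(z-o[2])/d[2];return P[:2]@UX,P[:2]@UY
for n,a in(("ptr top",(103.5,167,.08)),("clip",(121.5,137,.04)),("tin front",(95,235,.12)),("tin rear",(547,235,.12))):print(n,np.round(wc(*a),4))
S=capture("scene")
for n,a in(("ptr top",(392.3,215,.08)),("ptr bot z.035",(390.6,229.5,.035)),("clip",(394.7,234.9,.04))):
    P=cast(S,[a[:2]],a[2])[0];print(n,round(P[:2]@UX,4),round(P[:2]@UY,4))
cv2.imwrite("pics/w10.png",cv2.resize(c["img"][110:190,60:170],None,fx=7,fy=7,interpolation=cv2.INTER_NEAREST))
E
```

```text
ptr top [0.5635 0.2304]
clip [0.5918 0.2311]
tin front [0.5071 0.221 ]
tin rear [ 0.5076 -0.1736]
ptr top 0.5596 0.2308
ptr bot z.035 0.5669 0.2301
clip 0.5924 0.2321
```

View pics/w10.png

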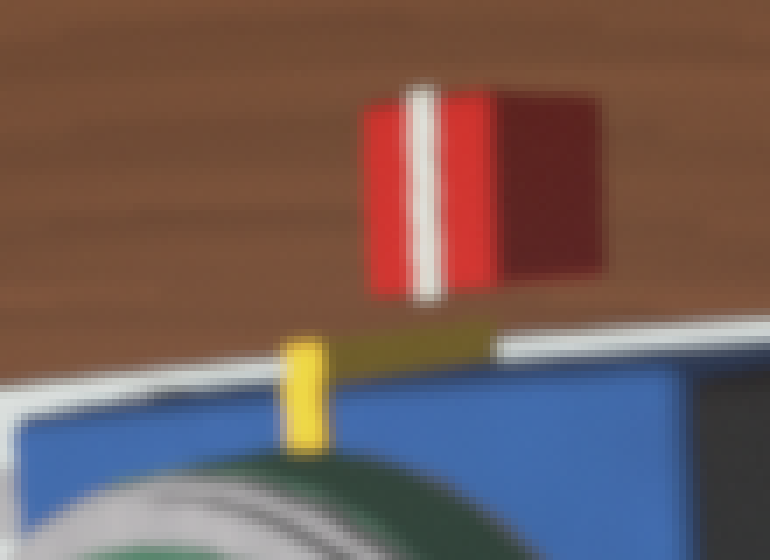

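Both cameras put the pointer within about 2 mm of the clip line. The carriage is at rest and the hand is clear above it, so I'm handing in.

```bash
python3 -c "
from plant import hand_in
print(hand_in())"
```

```text
the job is handed in; nothing more can be done
None
```

The carriage is at rest at the refill place, with its pointer about 1–2 mm from the red clip's centre line, and I have handed the job in. No verdict came back.

- **Push and brake:** The open hand went into the gap and pushed the front buffer at about 66 mm/s. That set the carriage rolling at about 0.11 m/s, just under the 0.12 asked for but over the 0.09 needed. I then braked it from the rear buffer with the hand moving forward at about 46 mm/s. It stopped about 3 mm past the clip and crept back at under about 0.01 m/s.
- **Clip used:** I took the one beside the runway, which of the four red clips is the farthest to the robot's right.
- **Last checks:** The scene camera put the pointer 1.3–2 mm short of the clip line, and the wrist camera about 0.7 mm short. The carriage did not move beyond measurement noise (0.3 mm) between 8.0 s and 9.3 s. The hand was lifted to about 0.215 m, touching nothing, and the job was done in under 10 s of the 38 s.
- **Disagreement:** Tracking the green tin and the pointer by colour gave readings up to about 3 mm apart, from 0.3 mm short of the clip to 2.6 mm past it. All of them are well inside the 12 mm allowed. The wrist camera's rough reading of the green tin's centre came out about 10 mm off the others. I discounted it because I picked that pixel by eye near the image edge.

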